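# Put the colour station away: nest the mixing cups and rack the tins

## Task

Put the decorating station's colour things away. Nest all the blue-rimmed mixing cups that are there upright inside one another in size order, the largest outermost and standing on the bench, and put every colour tin in the sloped rack: lay it flat on the open upper part, lengthwise, and slide it down under the clear cover until it rests squarely against the back stop. Leave the mug, dish, flask and scraper where they are.

Things in the scene. Friction and masses are not known exactly. Their poses are not given: they have to be found in the camera images.
- cupA_mid (a point): largest mixing cup, white, blue rim and foot: rim radius 74 mm, 66 mm tall, wall 8 mm thick and nearly upright (pinch it at the rim), foot radius 50 mm, inner floor 26 mm above the underside, 260 g. Point: on its axis, 33 mm above the underside; z up. Smaller cups stand in larger ones, foot on floor, 4 mm or more of play, rim up to 23 mm above the larger rim.
- cupB_mid (a point): second largest mixing cup, white, blue rim and foot (may be absent): rim radius 61 mm, 63 mm tall, wall 8 mm thick and nearly upright (pinch it at the rim), foot radius 40 mm, inner floor 26 mm above the underside, 170 g. Point: on its axis, 31.5 mm above the underside; z up. 
- cupC_mid (a point): third mixing cup, white, blue rim and foot (may be absent): rim radius 48 mm, 60 mm tall, wall 8 mm thick and nearly upright (pinch it at the rim), foot radius 30 mm, inner floor 26 mm above the underside, 120 g. Point: on its axis, 30 mm above the underside; z up. 
- cupD_mid (a point): smallest mixing cup, white, blue rim and foot (may be absent): rim radius 35 mm, 57 mm tall, wall 8 mm thick and nearly upright (pinch it at the rim), foot radius 24 mm, inner floor 26 mm above the underside, 80 g. Point: on its axis, 28.5 mm above the underside; z up. 
- tin1_mid (a point): yellow flat closed colour tin with a paper label on top (may be absent), 110 x 44 x 30 mm along its x, y, z, about 130 g, lying flat at the start. The point is at its centre.
- tin2_mid (a point): red flat closed colour tin with a paper label on top (may be absent), 110 x 44 x 30 mm along its x, y, z, about 130 g, lying flat at the start. The point is at its centre.
- tin3_mid (a point): green flat closed colour tin with a paper label on top (may be absent), 110 x 44 x 30 mm along its x, y, z, about 130 g, lying flat at the start. The point is at its centre.
- tin4_mid (a point): blue flat closed colour tin with a paper label on top (may be absent), 110 x 44 x 30 mm along its x, y, z, about 130 g, lying flat at the start. The point is at its centre.
- ramp: floor of the fixed sloped tin rack. Origin on the floor at the foot of the back stop, mid-width; x runs down the slope (14 degrees, away from the robot) into the stop face at x = 0, y across, z square out of the floor. Floor 250 mm wide, from x = -220 mm (open end) to 0, 27 mm side walls beside its lower 130 mm. Tins stay where laid and need a light push (1 to 3 N); four fit side by side.
- cover_edge (a point): middle of the blue upper edge of the rack's fixed clear cover, 65 mm up the slope from the stop, on the cover's underside 42 mm above the floor; the cover reaches from here to the stop, its top 48 mm above the floor. Tins pass under it; a tin fully home sticks out 45 mm.
- mug: bystander: white mug, radius 41 mm, 95 mm tall; origin under its centre
- dish: bystander: low white dish, radius 65 mm, 30 mm tall; origin under its centre
- flask: bystander: steel bottle, radius 33 mm, 160 mm tall; origin under its centre
- scraper: bystander: spatula 190 mm long lying flat; origin under its middle

How it is judged:
At the end, for the whole second after the job is handed in: Every cup present is upright (0.12 rad), at rest, on the floor of the next larger one present, coaxial within 15 mm (23 mm where a size is missing), the largest on the bench; every tin present lies flat on the rack floor, lengthwise within 0.12 rad, lower end within 5 mm of the back stop, at rest (angle between each of cupA_mid, cupB_mid, cupC_mid, cupD_mid's own z axis and vertical below 0.12 rad and linear speed of each of cupA, cupB, cupC, cupD, tin1, tin2, tin3, tin4 below 0.02 m/s and horizontal distance between cupA_mid and cupB_mid below 0.015 m and z of cupB_mid in the frame of cupA_mid between 0.015 and 0.0315 m and horizontal distance between cupA_mid and cupC_mid below 0.023 m and z of cupC_mid in the frame of cupA_mid between 0.015 and 0.057 m and horizontal distance between cupA_mid and cupD_mid below 0.031 m and z of cupD_mid in the frame of cupA_mid between 0.015 and 0.0825 m and horizontal distance between cupB_mid and cupC_mid below 0.015 m and z of cupC_mid in the frame of cupB_mid between 0.015 and 0.0315 m and horizontal distance between cupB_mid and cupD_mid below 0.023 m and z of cupD_mid in the frame of cupB_mid between 0.015 and 0.057 m and horizontal distance between cupC_mid and cupD_mid below 0.015 m and z of cupD_mid in the frame of cupC_mid between 0.015 and 0.0315 m and height (world z) of cupA_mid between 0.028 and 0.038 m and x of tin1_mid in the frame of ramp between -0.06 and -0.05 m and y of tin1_mid in the frame of ramp between -0.115 and 0.115 m and z of tin1_mid in the frame of ramp between 0.01 and 0.02 m and angle between the x axis of each of tin1_mid, tin2_mid, tin3_mid, tin4_mid and the x axis of ramp, either way round below 0.12 rad and x of tin2_mid in the frame of ramp between -0.06 and -0.05 m and y of tin2_mid in the frame of ramp between -0.115 and 0.115 m and z of tin2_mid in the frame of ramp between 0.01 and 0.02 m and x of tin3_mid in the frame of ramp between -0.06 and -0.05 m and y of tin3_mid in the frame of ramp between -0.115 and 0.115 m and z of tin3_mid in the frame of ramp between 0.01 and 0.02 m and x of tin4_mid in the frame of ramp between -0.06 and -0.05 m and y of tin4_mid in the frame of ramp between -0.115 and 0.115 m and z of tin4_mid in the frame of ramp between 0.01 and 0.02 m); the robot touches nothing.
It fails at once if the mug is moved more than 25 mm (distance of mug from where it was at the start of the episode above 0.025 m).
It fails at once if the dish is moved more than 25 mm (distance of dish from where it was at the start of the episode above 0.025 m).
It fails at once if the flask is moved more than 25 mm (distance of flask from where it was at the start of the episode above 0.025 m).
It fails at once if the scraper is moved more than 25 mm (distance of scraper from where it was at the start of the episode above 0.025 m).
Of cupB, cupC, cupD only 2 to 3 are there at a start; the rules pass over those that are not, and their reading is None.
Of tin1, tin2, tin3, tin4 only 3 to 4 are there at a start; the rules pass over those that are not, and their reading is None.
At some moment in a run one of cupA, cupB, cupC, tin1, tin2, tin3, tin4 may be knocked a few centimetres aside while the robot is not near it.
It also fails if it takes over 210 s, if anything falls off the work surface, if the arm or the gripper's body presses on something with over 40 N, if the wrist force passes 120 N, or if a joint passes its speed limit or range.

## Robot

A 7-joint arm with a two-finger parallel gripper is mounted at the origin on the work surface. World frame = base frame: x ahead of the robot, y to its left, z up, the work surface at z = 0. Lengths are in m, angles in rad, forces in N, time in s.
With the tool pointing down it reaches from about 0.375 to 0.925 m from the base axis. Payload 3.1 kg.
Tool frame: the origin (TCP) lies midway between the tips of the shut fingers; the grasp point (between the pads) lies 19 mm behind it; x points along the fingers, y is the direction in which the jaws open and shut, and the axes are right-handed (so a half turn about x gives the same grasp; the last joint's range is limited). The gripper opens to 85 mm and grips with 20 to 120 N. Pads are 22 mm wide; open, the fingers measure 114 mm over their backs; the gripper's body (76 mm by 85 mm) begins 54 mm behind the grasp point. The pads swing forward as they close: fully open they stand 13 mm farther back than shut.
Start: joints at [1.25, 0.383, 0.044, 1.598, -0.018, 1.161, -0.05], TCP at [0.144, -0.634, 0.231] pointing down, gripper open.
Joint ranges: [-2.61, 2.61], [-0.41, 2.15], [-1.48, 1.57], [0, 2.5], [-1.57, 4.71], [0.05, 1.97], [-2.85, 2.85]. Speed limits (rad/s): [2.79, 2.79, 3.14, 3.14, 3.14, 3.14, 3.14].

## Interface

Orientations are given as a rotation vector (axis times angle).
In Python, from workcell import sensors, vision, ticket, models gives the robot as it stands.
- The arm moves only by the tool arm_command, never from a script. Its argument "targets" is a list of rows, each a list of 5 numbers: the closure, from -1 (fully open) to 1 (shut), then the shift along the tool's x, y, z as a fraction of full scale, then the turn about the tool's x as a fraction of full scale. In form: [[gripper, tx, ty, tz, roll], ...]. A call has 1 to 8 rows; each row is the pose to reach, as a shift and turn from the pose measured when the call began, along the tool's axes at that moment; what a row does not reach only later rows make up. Full scale, the value 1, is 0.2 m for a shift and 90 degrees for a turn. A row lasts 1/10 s, in which the tool goes at most 50 mm and 8.59 degrees, less where a joint would pass 70% of its speed; a pose out of reach is approached as far as the arm can. A call with a number of a shift or a turn outside -1 to 1 is refused whole. A call with a gripper value outside its range is refused whole. The fingers move at their own pace and stop on an object; the grip force is fixed at half the most. Time passes only in rows, so rows that repeat a pose let the fingers close. It gives the time, the measured TCP pose, the force and the opening at its end, in the units of the state.
- sensors.get_state(): the state, without advancing time (a new reading comes with each control period).
- vision.get_image(name): name is "scene" or "top" or "wrist"; returns a dict with "pixels" (480x640x3 uint8, red, green, blue), "intrinsics" (3x3 intrinsics, pixels), "D" ([k1, k2, p1, p2, k3] as OpenCV has them; the pictures are not rectified), "position" and "attitude" of the camera in the world. Camera axes: x right, y down, z forward; pixel columns grow to the right and rows downward; lengths in m; the calibration is good to about 2 mm. A picture is of the moment at which its call begins. There is no depth.
- ticket.close_job(): hands the job in, once; it reports no verdict.
Trained networks look in a picture, given as the dict that the camera call returned (one of the last four; its "shot" number tells which), for a name from the list of things; names that differ only in an ending like _2 or _b are one class to them, and where a whole thing is asked for, a point or a joint stands for the part that bears it (a point fixed in the world has none). Each returns a list of dicts, best first, with "confidence" (0 to 1); they miss things now and then, are a little off and sometimes report something else, mostly with a low value. They report only what shows in the picture. A call takes as long as a camera call.
- models.find_in(picture, label): "extent" ([left, top, right, bottom] in pixels, round what is visible of it).
- models.silhouettes(picture, label): "mask" (480x640 bool, what is visible of it) and "extent" ([left, top, right, bottom] in pixels, round what is visible of it).
The state is a dict: "t": time; "joint_positions": joint angles; "qd": joint speeds; "tau": joint torques, N m; "tcp_pos": TCP position; "tcp_rot": TCP orientation; "contact_force": force on the tool from outside, world axes, zero at the start; "moment": the same for the moment, N m; "gripper_width": finger opening in m.
Only numpy, scipy, OpenCV 4.12 (cv2) and the standard library are available. Lean on these libraries where they do the work, as an engineer would, in place of code of your own. Each camera call takes 0.05 s, during which the arm holds its last target. There are 200 camera calls.

## Working session

There is one attempt and no reset: what is moved stays moved. The work goes in short steps, Python scripts to look and compute and a tool call to move; the robot and the scene stay as the last step left them, time stands still between calls to the robot, and variables do not carry over. Pictures are saved under pics/ and viewed, about 12 in all and at most 16, crops included, and the job is handed in when it is done.

Besides the shell and the picture viewer there is one more tool, called after ">>>" as name([rows], argument=value, ...), one row to a line, values as JSON. arm_command: Moves the arm, as the interface text tells. Its arguments: {"type":"object","properties":{"targets":{"type":"array","items":{"type":"array","items":{"type":"number","minimum":-1,"maximum":1}}}},"required":["targets"]}

```bash
mkdir -p pics; ls
python3 - <<'E'
from workcell import sensors, vision
import cv2
s=sensors.get_state();print({k:s[k] for k in('t','tcp_pos','tcp_rot','gripper_width','joint_positions')})
for n in('scene','top'):
    p=vision.get_image(n);cv2.imwrite(f'pics/{n}0.png',p['pixels'][:,:,::-1]);print(n,p['position'],p['attitude'],p['intrinsics'],p['D'])
E
```

```text
pics
{'t': 0.0, 'tcp_pos': array([ 0.14338992, -0.63301356,  0.22985829]), 'tcp_rot': array([ 2.10423219,  0.23827155, -2.105169  ]), 'gripper_width': 0.0857824857448711, 'joint_positions': array([ 1.25020097,  0.38385856,  0.043862  ,  1.59960435, -0.01790477,
        1.16116984, -0.04988151])}
scene [ 1.05618216 -1.06467934  0.9283505 ] [-2.19400042 -0.55771234  0.24540617] [[511.92860374   0.         305.8952712 ]
 [  0.         511.92860374 237.74587926]
 [  0.           0.           1.        ]] [-0.08497613  0.          0.          0.          0.        ]
top [ 0.2949533  -0.11572905  1.37672557] [-2.15661266  2.09135515 -0.22402862] [[487.25237924   0.         319.72315209]
 [  0.         487.25237924 231.83905589]
 [  0.           0.           1.        ]] [-0.0258457  0.         0.         0.         0.       ]
```

View pics/top0.png

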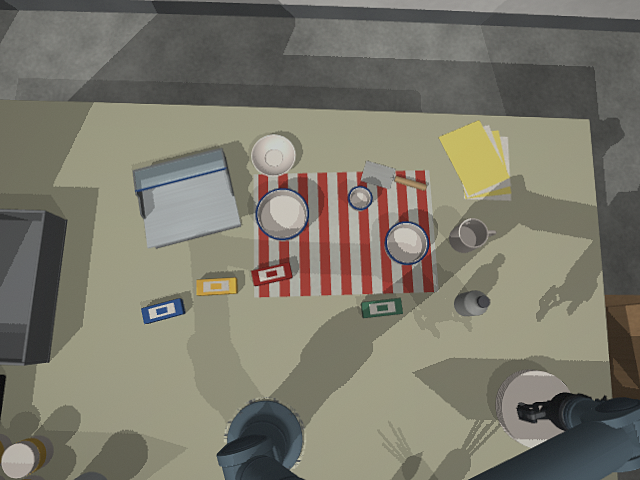

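View pics/scene0.png

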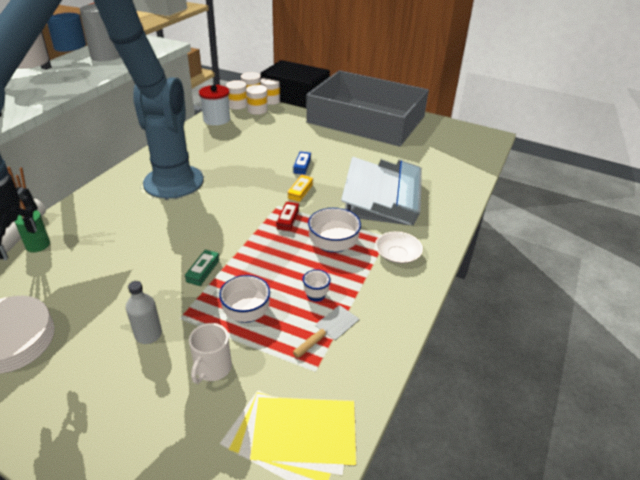

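```bash
cat > h.py <<'E'
import numpy as np, cv2
from scipy.optimize import minimize
from scipy.spatial.transform import Rotation as R
from workcell import sensors, vision, models, ticket
def proj(p,X):
    Rw=R.from_rotvec(p['attitude']).as_matrix(); t=-Rw.T@np.asarray(p['position'])
    return cv2.projectPoints(np.asarray(X,float).reshape(-1,3),cv2.Rodrigues(Rw.T)[0],t,np.array(p['intrinsics']),np.array(p['D']))[0][:,0]
def ray(p,uv):
    n=cv2.undistortPoints(np.array([[uv]],float),np.array(p['intrinsics']),np.array(p['D']))[0,0]
    return np.asarray(p['position']),R.from_rotvec(p['attitude']).apply([n[0],n[1],1])
def plane(p,uv,z):
    o,d=ray(p,uv); return o+d*(z-o[2])/d[2]
CUP={'cupA':(.074,.066,.050),'cupB':(.061,.063,.040),'cupC':(.048,.060,.030),'cupD':(.035,.057,.024)}
def pts(n,q,z0=0):
    if n in CUP:
        r,h,f=CUP[n];a=np.linspace(0,2*np.pi,40)
        c=lambda r,z:np.c_[q[0]+r*np.cos(a),q[1]+r*np.sin(a),0*a+z+z0]
        return np.r_[c(r,h),c(r,h*.75),c(f,0)]
    b=np.array([[i,j,k] for i in(-.055,.055) for j in(-.022,.022) for k in(0,.03)])
    return R.from_euler('z',q[2]).apply(b)+[q[0],q[1],z0]
def fit(n,pm,z0=0):
    """pm: list of (picture, mask); returns x,y[,yaw], mean IoU"""
    ys,xs=np.nonzero(pm[0][1]); c=plane(pm[0][0],(xs.mean(),ys.mean()),z0+.03)
    def cost(q):
        s=0
        for p,m in pm:
            im=np.zeros((960,1280),np.uint8); h=cv2.convexHull((proj(p,pts(n,q,z0))*2*16+8).astype(np.int32))
            cv2.fillConvexPoly(im,h,1,shift=4); M=cv2.resize(m.astype(np.uint8),(1280,960),interpolation=0)
            s+=(im&M).sum()/(im|M).sum()
        return -s/len(pm)
    best=None
    for yaw in ([None] if n in CUP else [0,.7,-.7,1.57]):
        x0=[c[0],c[1]]+([] if yaw is None else [yaw]); sim=np.array([x0]+[np.array(x0)+e for e in np.diag([.015,.015,.4])[:len(x0),:len(x0)]])
        r=minimize(cost,x0,method='Nelder-Mead',options=dict(initial_simplex=sim,xatol=2e-4,fatol=1e-4))
        if best is None or r.fun<best.fun: best=r
    return best.x,-best.fun
def tool():
    s=sensors.get_state(); return s,np.asarray(s['tcp_pos']),R.from_rotvec(s['tcp_rot']).as_matrix()
def go(target,jaw=None):
    """print move numbers (fraction) from current pose to world TCP target; jaw = wanted world angle of tool y (mod pi)"""
    s,t,M=tool(); d=M.T@(np.asarray(target)-t)/.2; out=f'tx,ty,tz={np.round(d,4)}'
    if jaw is not None:
        cur=np.arctan2(M[1,1],M[0,1]); 
        dy=(jaw-cur+np.pi/2)%np.pi-np.pi/2
        out+=f' roll={-dy/(np.pi/2):.4f} (alt {-(dy-np.sign(dy)*np.pi)/(np.pi/2):.4f})'
    print(out,'at',np.round(t,4),'xaxis',np.round(M[:,0],3),'j7',round(s['joint_positions'][6],2))
E
python3 - <<'E'
from h import *
P={n:vision.get_image(n) for n in('top','scene')}
vis={n:cv2.resize(P[n]['pixels'][:,:,::-1],None,fx=1,fy=1) for n in P}
for n in ['cupA','cupB','cupC','cupD','tin1','tin2','tin3','tin4','ramp','cover_edge','mug','dish','flask','scraper']:
    lab=n+'_mid' if n[:3] in('cup','tin') else n
    pm=[]
    for c in P:
        r=models.silhouettes(P[c],lab)
        if r: pm.append((P[c],r[0]['mask'])); print(n,c,[(round(q['confidence'],2),np.round(q['extent']).tolist()) for q in r[:2]])
    if pm and n[:3] in('cup','tin'):
        for k in ([pm]+[[m] for m in pm]): print('   ',n,*map(lambda v:np.round(v,4),fit(n,k)))
a=cv2.resize(P['top']['pixels'][135:260,115:315,::-1],None,fx=4,fy=4,interpolation=2)
b=cv2.resize(P['scene']['pixels'][145:270,290:490,::-1],None,fx=4,fy=4,interpolation=2)
cv2.imwrite('pics/ra.png',a);cv2.imwrite('pics/rb.png',b)
M=tool()[2];print(M)
E
```

```text
cupA top [(0.59, [256.0, 189.0, 310.0, 243.0])]
cupA scene [(0.16, [292.0, 153.0, 311.0, 174.0])]
    cupA [ 0.606  -0.0232] 0.4889
    cupA [ 0.606  -0.0232] 0.9781
    cupA [0.3233 0.2911] 0.2441
cupB top [(0.9, [384.0, 221.0, 430.0, 263.0])]
cupB scene [(0.56, [220.0, 275.0, 272.0, 323.0])]
    cupB [ 0.5353 -0.3695] 0.9621
    cupB [ 0.5353 -0.3693] 0.9782
    cupB [ 0.5344 -0.3695] 0.948
cupD top [(0.69, [348.0, 187.0, 374.0, 209.0]), (0.55, [451.0, 216.0, 498.0, 249.0])]
cupD scene [(0.87, [298.0, 267.0, 331.0, 303.0]), (0.37, [375.0, 234.0, 422.0, 261.0])]
    cupD [ 0.6588 -0.2401] 0.9052
    cupD [ 0.6607 -0.2387] 0.9008
    cupD [ 0.6571 -0.2388] 0.9585
tin1 top [(0.9, [196.0, 276.0, 240.0, 296.0])]
tin1 scene [(0.56, [290.0, 176.0, 313.0, 201.0]), (0.18, [217.0, 274.0, 271.0, 323.0])]
    tin1 [0.4021 0.1514 1.6376] 0.8961
    tin1 [ 0.4031  0.1516 -1.4829] 0.9314
    tin1 [0.3987 0.1529 1.6785] 0.9315
tin2 top [(0.82, [249.0, 264.0, 292.0, 288.0])]
tin2 scene [(0.89, [275.0, 200.0, 300.0, 231.0])]
    tin2 [ 4.4110e-01  1.0000e-04 -1.2926e+00] 0.846
    tin2 [ 4.4280e-01 
[... 724 characters left out ...]
89, [340.0, 156.0, 420.0, 227.0])]
mug top [(0.71, [451.0, 217.0, 496.0, 252.0]), (0.64, [249.0, 263.0, 292.0, 290.0])]
mug scene [(0.92, [189.0, 324.0, 230.0, 387.0]), (0.16, [342.0, 158.0, 422.0, 227.0])]
dish top [(0.67, [247.0, 136.0, 295.0, 176.0])]
dish scene [(0.74, [373.0, 232.0, 422.0, 260.0])]
flask top [(0.72, [452.0, 290.0, 490.0, 318.0]), (0.26, [346.0, 186.0, 375.0, 209.0])]
flask scene [(0.82, [125.0, 281.0, 164.0, 341.0])]
scraper top [(0.74, [360.0, 160.0, 425.0, 190.0])]
scraper scene [(0.64, [296.0, 305.0, 359.0, 359.0])]
[[ 5.72567048e-06  2.21030025e-01 -9.75267004e-01]
 [ 2.18853503e-05 -9.75267003e-01 -2.21030024e-01]
 [-1.00000000e+00 -2.00785150e-05 -1.04213770e-05]]
```

View pics/ra.png

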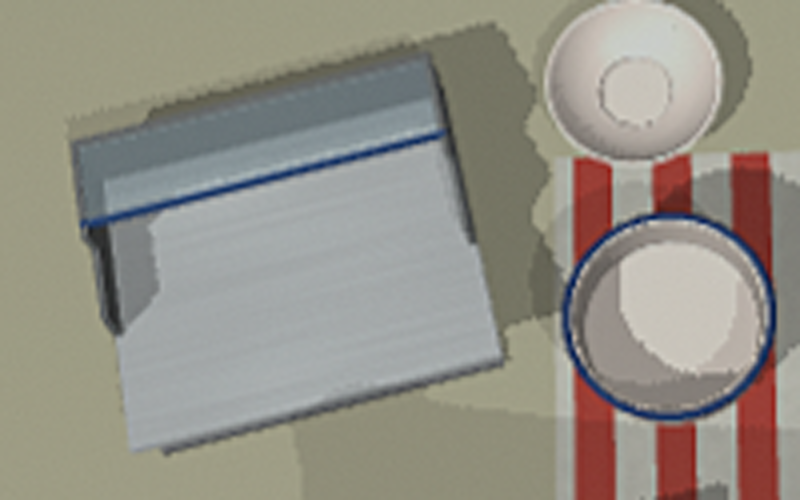

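View pics/rb.png

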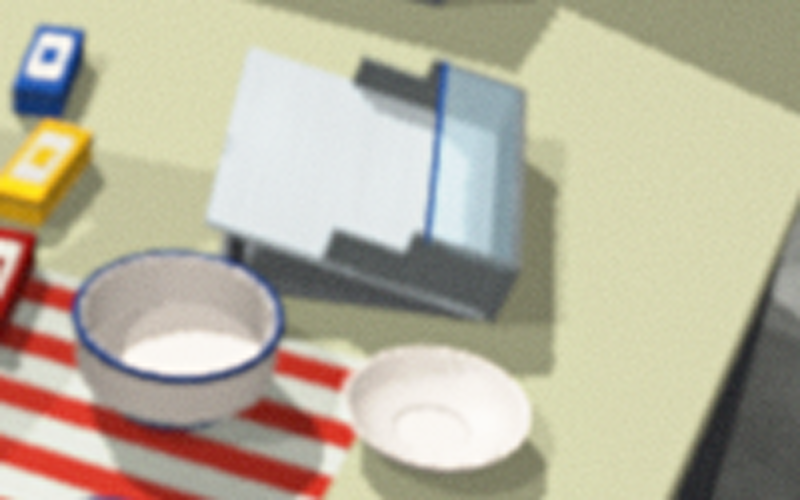

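```bash
cat >> h.py <<'E'
def rampR(yaw): return R.from_euler('z',yaw).as_matrix()@R.from_euler('y',np.radians(14)).as_matrix()
E
python3 - <<'E'
from h import *
from scipy.optimize import least_squares
P={n:vision.get_image(n) for n in('top','scene')}
# points: edge left(+y), edge right(-y), open left, open right
obs={'top':((115,135),[(83,223),(443,133),(130,450),(503,360)]),'scene':((290,145),[(445,65),(428,240),(252,48),(208,220)])}
def res(q,full=True):
    w=q[4];L=[[-.065,w,.042],[-.065,-w,.042],[-.22,.125,0],[-.22,-.125,0]]
    X=np.array(L)@rampR(q[3]).T+q[:3]; out=[]
    for c,(o,u) in obs.items():
        px=np.array(o)+(np.array(u)+.5)/4-.5
        out.append((proj(P[c],X)-px).ravel())
    return np.concatenate(out)
r=least_squares(res,[.75,.2,.03,.2,.125]);print(r.x.round(4),np.abs(r.fun).round(1))
q=r.x
for y in(-.084,-.028,.028,.084): print(y,(rampR(q[3])@[-.16,y,0]+q[:3]).round(4))
go([.535,-.37,.2])
E
```

```text
[0.741  0.2757 0.0133 0.2921 0.1278] [0.6 0.9 0.5 0.9 1.4 0.7 2.2 1.3 0.  0.2 0.3 0.2 0.1 0.1 0.3 1.4]
-0.084 [0.6165 0.1506 0.052 ]
-0.028 [0.6003 0.2042 0.052 ]
0.028 [0.5842 0.2579 0.052 ]
0.084 [0.5681 0.3115 0.052 ]
tx,ty,tz=[ 0.1564 -0.8547 -2.2001] at [ 0.1436 -0.6339  0.2313] xaxis [ 0.  0. -1.] j7 -0.05
```

>>> arm_command([
  [-1,0,-0.25,-0.5,0],
  [-1,0,-0.5,-1,0],
  [-1,0,-0.5,-1,0],
  [-1,0,-0.5,-1,0],
  [-1,0,-0.5,-1,0],
  [-1,0,-0.5,-1,0],
])

```text
t: 2.3
tcp_pos: [0.3224, -0.4878, 0.2315]
tcp_rot: [2.102, 0.247, -2.095]
contact_force: [-0.3, -0.4, -0.1]
gripper_width: 0.0852
```

```bash
python3 -c "
from h import *
go([.5353,-.3128,.15],np.pi/2)"
```

```text
tx,ty,tz=[ 0.4121 -0.6051 -1.2367] roll=0.1485 (alt -1.8515) at [ 0.3224 -0.4878  0.2315] xaxis [ 0.003  0.002 -1.   ] j7 -0.43
```

>>> arm_command([
  [-1,0,-0.25,-0.5,0.074],
  [-1,0,-0.5,-1,0.1485],
  [-1,0,-0.5,-1,0.1485],
  [-1,0,-0.5,-1,0.1485],
  [-1,0,-0.5,-1,0.1485],
  [-1,0,-0.5,-1,0.1485],
])

```text
t: 2.9
tcp_pos: [0.4986, -0.3395, 0.2325]
tcp_rot: [2.225, 0.014, -2.212]
contact_force: [0.0, -0.2, 0.6]
gripper_width: 0.0855
```

```bash
python3 -c "
from h import *
go([.5353,-.3128,.15],np.pi/2)
p=vision.get_image('wrist');cv2.imwrite('pics/w1.png',p['pixels'][:,:,::-1]);print(p['position'],p['attitude'],p['intrinsics'],p['D'])
for l in('cupB_mid','cupA_mid','cupD_mid'):
  for r in models.silhouettes(p,l)[:2]: print(l,r['confidence'],r['extent'],fit(l[:4],[(p,r['mask'])]))
"
```

```text
tx,ty,tz=[ 0.4141 -0.13   -0.1824] roll=0.0058 (alt -1.9942) at [ 0.4986 -0.3395  0.2325] xaxis [ 0.006  0.004 -1.   ] j7 -1.07
[ 0.57125554 -0.33885117  0.37595428] [ 2.08042759 -2.06029245 -0.29990026] [[360.63040574   0.         318.50080046]
 [  0.         360.63040574 238.1656178 ]
 [  0.           0.           1.        ]] [-0.02521779  0.          0.          0.          0.        ]
cupB_mid 0.89 [283.4, 106.8, 427.3, 245.5] (array([ 0.53341337, -0.36854343]), np.float64(0.9882560554713976))
cupA_mid 0.9 [2.6, 22.0, 57.1, 177.8] (array([ 0.60419798, -0.02928103]), np.float64(0.9343125559200716))
cupA_mid 0.73 [237.2, 303.2, 338.8, 359.3] (array([ 0.34342616, -0.31471968]), np.float64(0.2940815601691905))
cupD_mid 0.86 [151.4, 1.7, 245.2, 70.6] (array([ 0.65869797, -0.2389586 ]), np.float64(0.9714753331774608))
```

View pics/w1.png

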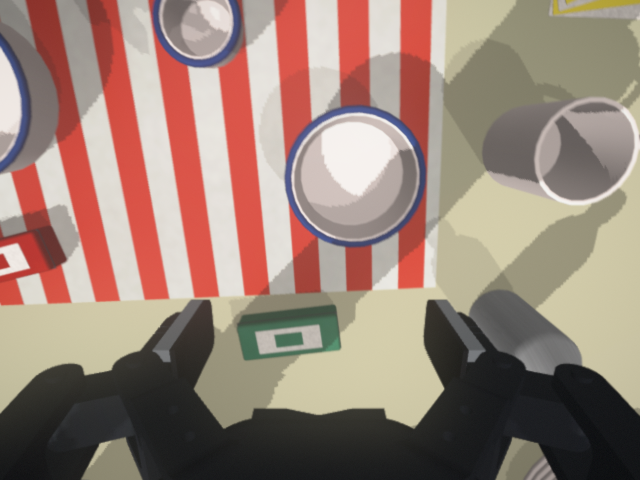

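```bash
python3 -c "
from h import *
go([.534,-.312,.044],np.pi/2)"
```

```text
tx,ty,tz=[ 0.9407 -0.1766 -0.2093] roll=-0.0027 (alt 1.9973) at [ 0.4917 -0.3472  0.2321] xaxis [ 0.001  0.    -1.   ] j7 -1.07
```

>>> arm_command([
  [-1,0.2,-0.177,-0.209,0],
  [-1,0.4,-0.177,-0.209,0],
  [-1,0.65,-0.177,-0.209,0],
  [-1,0.8,-0.177,-0.209,0],
  [-1,0.94,-0.177,-0.209,0],
  [-1,0.94,-0.177,-0.209,0],
  [-1,0.94,-0.177,-0.209,0],
])

```text
t: 3.8
tcp_pos: [0.5324, -0.3141, 0.0441]
tcp_rot: [-2.218, 0.009, 2.218]
contact_force: [0.8, 0.0, 1.0]
gripper_width: 0.0853
```

>>> arm_command([
  [1,0,0,0,0],
  [1,0,0,0,0],
  [1,0,0,0,0],
  [1,0,0,0,0],
  [1,0,0,0,0],
  [1,0,0,0,0],
  [1,0,0,0,0],
])

```text
t: 4.5
tcp_pos: [0.5344, -0.3154, 0.0465]
tcp_rot: [-2.223, 0.011, 2.216]
contact_force: [-0.1, 0.7, 7.7]
gripper_width: 0.0068
```

>>> arm_command([
  [1,-0.2,0,0,0],
  [1,-0.4,0,0,0],
  [1,-0.5,-0.25,0,0],
  [1,-0.5,-0.5,0,0],
  [1,-0.5,-0.75,0,0],
  [1,-0.5,-1,0,0],
  [1,-0.5,-1,0,0],
  [1,-0.5,-1,0,0],
])

```text
t: 5.3
tcp_pos: [0.535, -0.1117, 0.1454]
tcp_rot: [2.223, -0.004, -2.218]
contact_force: [0.9, -1.0, -1.8]
gripper_width: 0.0065
```

```bash
cat >> h.py <<'E'
def look(cam,items,save=None):
    p=vision.get_image(cam)
    if save: cv2.imwrite(f'pics/{save}.png',p['pixels'][:,:,::-1])
    for n,z0 in items:
        for r in models.silhouettes(p,n+'_mid')[:1]:
            q,i=fit(n,[(p,r['mask'])],z0); print(n,round(r['confidence'],2),np.round(r['extent']),np.round(q,4),'iou',round(i,3))
    return p
E
python3 -c "
from h import *
t=tool()[1]
p=look('wrist',[('cupA',0),('cupB',t[2]-.045)],'w2')
go([.606,.03,.16],np.pi/2)"
```

```text
cupA 0.56 [ 47.   0. 295. 259.] [ 0.6036 -0.0231] iou 0.99
cupB 0.81 [306. 171. 596. 416.] [ 0.5348 -0.1632] iou 0.671
tx,ty,tz=[-0.0754 -0.7394 -0.3486] roll=-0.0063 (alt 1.9937) at [ 0.5349 -0.1173  0.1454] xaxis [ 0.002 -0.004 -1.   ] j7 -1.53
```

View pics/w2.png

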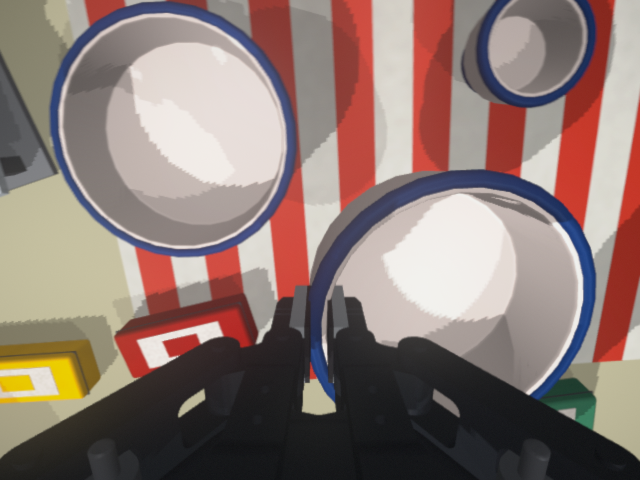

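>>> arm_command([
  [1,0,-0.2,-0.1,0],
  [1,0,-0.4,-0.2,0],
  [1,0,-0.6,-0.3,0],
  [1,0,-0.757,-0.342,0],
  [1,0,-0.757,-0.342,0],
  [1,0,-0.757,-0.342,0],
  [1,0,-0.757,-0.342,0],
  [1,0,-0.757,-0.342,0],
])

```text
t: 6.25
tcp_pos: [0.6046, 0.0301, 0.1446]
tcp_rot: [-2.219, 0.023, 2.215]
contact_force: [-0.1, 0.2, -0.9]
gripper_width: 0.0065
```

```bash
python3 -c "
from h import *
s,t,M=tool();print(t,s['contact_force'])
p=look('wrist',[('cupA',0)],'w3')
h=models.silhouettes(p,'cupB_mid')[0]['extent'];print('B ext',h)
for d in(-.005,0,.005):
  for e in(-.004,0,.004):
    a=np.linspace(0,6.28,90);u=proj(p,np.c_[t[0]+d+.061*np.cos(a),t[1]-.057+e+.061*np.sin(a),0*a+t[2]+.018]);print(d,e,u.min(0).round(),u.max(0).round())
go([.6036,.034,.16],np.pi/2)
q=vision.get_image('scene');cv2.imwrite('pics/s3.png',cv2.resize(q['pixels'][150:300,220:420,::-1],None,fx=4,fy=4))
"
```

```text
[0.60456718 0.03006238 0.14455846] [-0.1419052   0.22381654 -0.89170369]
cupA 0.63 [285. 130. 492. 288.] [ 0.6044 -0.0224] iou 0.255
B ext [306.4, 171.2, 596.5, 416.3]
-0.005 -0.004 [321. 181.] [627. 454.]
-0.005 0 [310. 181.] [618. 455.]
-0.005 0.004 [300. 181.] [608. 455.]
0 -0.004 [320. 166.] [630. 446.]
0 0 [310. 166.] [621. 446.]
0 0.004 [300. 167.] [611. 446.]
0.005 -0.004 [320. 152.] [633. 437.]
0.005 0 [310. 152.] [623. 437.]
0.005 0.004 [299. 152.] [613. 437.]
tx,ty,tz=[-0.0756 -0.0111  0.0053] roll=-0.0079 (alt 1.9921) at [0.6047 0.0317 0.1449] xaxis [ 0.002 -0.005 -1.   ] j7 -1.83
```

View pics/s3.png

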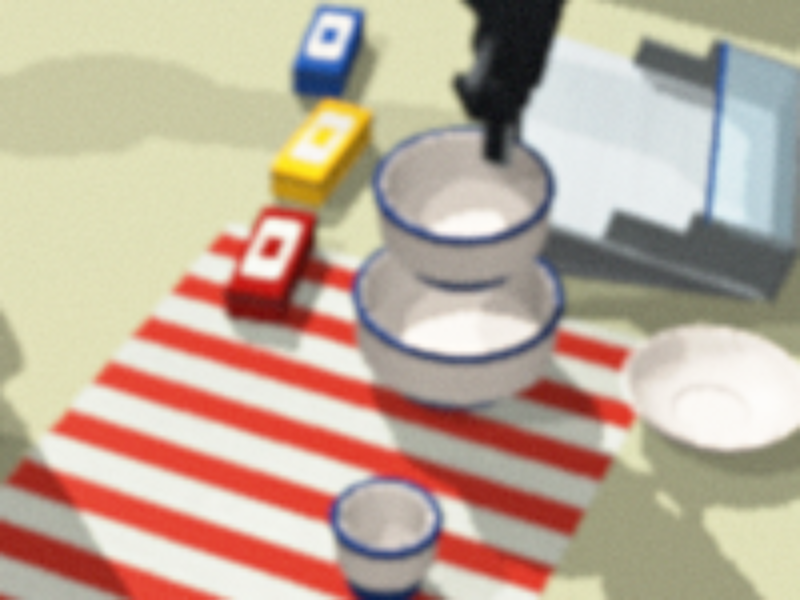

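>>> arm_command([
  [1,0.1,-0.01,0,0],
  [1,0.2,-0.01,0,0],
  [1,0.25,-0.01,0,0],
  [1,0.3,-0.01,0,0],
  [1,0.33,-0.01,0,0],
  [1,0.355,-0.01,0,0],
  [1,0.355,-0.01,0,0],
  [1,0.355,-0.01,0,0],
])

```text
t: 7.25
tcp_pos: [0.6058, 0.0348, 0.0763]
tcp_rot: [-2.222, 0.018, 2.214]
contact_force: [-2.5, 1.6, 6.1]
gripper_width: 0.0066
```

>>> arm_command([
  [0,0,0,0,0],
  [0,0,0,0,0],
  [0,0,0,0,0],
  [0,0,0,0,0],
  [0,-0.2,0,0,0],
  [0,-0.4,0,0,0],
  [0,-0.5,0,0,0],
  [0,-0.5,0,0,0],
])

```text
t: 8.05
tcp_pos: [0.6087, 0.0357, 0.1807]
tcp_rot: [-2.231, 0.018, 2.204]
contact_force: [-0.1, -0.4, -0.3]
gripper_width: 0.0427
```

```bash
python3 -c "
from h import *
p=look('wrist',[('cupA',0),('cupB',.026),('cupD',0)],'w4')
go([.6588,-.239+.031,.15],np.pi/2)
q=vision.get_image('scene')
a=cv2.resize(q['pixels'][180:270,280:400,::-1],(400,300));b=cv2.resize(p['pixels'][:,:,::-1],(400,300))
cv2.imwrite('pics/c4.png',np.hstack([a,b]))
"
```

```text
cupA 0.95 [301. 138. 494. 310.] [ 0.604 -0.023] iou 0.181
cupB 0.83 [310. 162. 487. 324.] [ 0.6037 -0.0179] iou 0.921
cupD 0.63 [596. 127. 639. 202.] [ 0.6582 -0.24  ] iou 0.968
tx,ty,tz=[ 0.1281  1.2105 -0.2884] roll=-0.0075 (alt 1.9925) at [0.604  0.0349 0.1743] xaxis [ 0.    -0.005 -1.   ] j7 -1.82
```

View pics/c4.png

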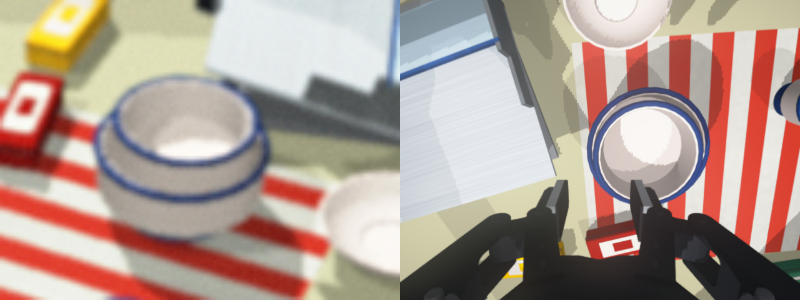

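>>> arm_command([
  [0,0,0.25,-0.07,0],
  [0,0,0.5,-0.15,0],
  [0,0,0.75,-0.2,0],
  [0,0,1,-0.28,-0.007],
  [0,0.1,1,-0.28,-0.007],
  [0,0.1,1,-0.28,-0.007],
  [0,0.1,1,-0.28,-0.007],
])

```text
t: 9.0
tcp_pos: [0.6561, -0.1642, 0.1529]
tcp_rot: [2.215, -0.003, -2.225]
contact_force: [0.5, 1.0, -0.3]
gripper_width: 0.0427
```

```bash
python3 -c "
from h import *
p=look('wrist',[('cupD',0)])
go([.6588,-.2395+.031,.041],np.pi/2)
"
```

```text
cupD 0.83 [375. 186. 476. 286.] [ 0.6585 -0.2385] iou 0.973
tx,ty,tz=[ 0.5706  0.2283 -0.0055] roll=0.0020 (alt -1.9980) at [ 0.6576 -0.1625  0.155 ] xaxis [-0.001 -0.003 -1.   ] j7 -1.49
```

>>> arm_command([
  [0,0.1,0.225,-0.005,0],
  [0,0.2,0.225,-0.005,0],
  [0,0.4,0.225,-0.005,0],
  [0,0.57,0.225,-0.005,0],
  [0,0.57,0.225,-0.005,0],
  [0,0.57,0.225,-0.005,0],
])

```text
t: 9.7
tcp_pos: [0.6591, -0.2056, 0.0416]
tcp_rot: [2.216, 0.004, -2.219]
contact_force: [0.9, 0.2, 0.7]
gripper_width: 0.0427
```

>>> arm_command([
  [1,0,0,0,0],
  [1,0,0,0,0],
  [1,0,0,0,0],
  [1,0,0,0,0],
  [1,0,0,0,0],
  [1,-0.2,0,0,0],
  [1,-0.4,0,0,0],
  [1,-0.55,0,0,0],
])

```text
t: 10.5
tcp_pos: [0.6605, -0.2057, 0.1554]
tcp_rot: [2.221, 0.003, -2.214]
contact_force: [0.5, 0.7, -0.2]
gripper_width: 0.0071
```

```bash
python3 -c "
from h import *
go([.604,-.020+.031,.155],np.pi/2);print(tool()[0]['gripper_width'])
"
```

```text
tx,ty,tz=[-0.002  -1.0852  0.2762] roll=0.0036 (alt -1.9964) at [ 0.6605 -0.2057  0.1554] xaxis [ 0.003 -0.003 -1.   ] j7 -1.42
0.007140436126962457
```

>>> arm_command([
  [1,-0.1,-0.25,0.07,0],
  [1,-0.1,-0.5,0.14,0],
  [1,-0.1,-0.75,0.21,0],
  [1,-0.1,-1,0.276,0],
  [1,-0.1,-1,0.276,0],
  [1,-0.1,-1,0.276,0],
  [1,-0.1,-1,0.276,0],
])

```text
t: 11.2
tcp_pos: [0.6046, -0.0077, 0.1754]
tcp_rot: [2.222, -0.0, -2.212]
contact_force: [0.3, -1.1, -0.3]
gripper_width: 0.0072
```

```bash
python3 -c "
from h import *
go([.604,-.020+.031,.096],np.pi/2);s=tool()[0];print(s['gripper_width'],s['contact_force'])
"
```

```text
tx,ty,tz=[ 0.3963 -0.0956  0.0046] roll=0.0029 (alt -1.9971) at [ 0.6046 -0.0077  0.1754] xaxis [ 0.005 -0.005 -1.   ] j7 -1.73
0.007223795973502877 [ 0.27647666 -1.11590983 -0.32509259]
```

>>> arm_command([
  [1,0,-0.095,0.005,0],
  [1,0.15,-0.095,0.005,0],
  [1,0.25,-0.095,0.005,0],
  [1,0.33,-0.095,0.005,0],
  [1,0.37,-0.095,0.005,0],
  [1,0.395,-0.095,0.005,0],
  [1,0.395,-0.095,0.005,0],
  [1,0.395,-0.095,0.005,0],
])

```text
t: 12.0
tcp_pos: [0.6049, 0.0097, 0.0977]
tcp_rot: [2.224, -0.003, -2.21]
contact_force: [-2.0, -0.7, 4.1]
gripper_width: 0.0073
```

>>> arm_command([
  [0.2,0,0,0,0],
  [0.2,0,0,0,0],
  [0.2,0,0,0,0],
  [0.2,0,0,0,0],
  [0.2,-0.2,0,0,0],
  [0.2,-0.4,0,0,0],
  [0.2,-0.5,0,0,0],
  [0.2,-0.5,0,0,0],
])

```text
t: 12.8
tcp_pos: [0.6075, 0.0108, 0.2023]
tcp_rot: [2.234, -0.002, -2.201]
contact_force: [0.1, 0.7, -0.7]
gripper_width: 0.0342
```

```bash
python3 -c "
from h import *
p=look('wrist',[('cupA',0),('cupB',.026),('cupD',.052),('tin2',0)],'w5')
go([.4411,0,.15],-1.3+np.pi/2)
q=vision.get_image('scene')
a=cv2.resize(q['pixels'][180:270,280:400,::-1],(400,300));b=cv2.resize(p['pixels'][:,:,::-1],(400,300))
cv2.imwrite('pics/c5.png',np.hstack([a,b]))
"
```

```text
cupA 0.75 [270. 137. 450. 310.] [ 0.6039 -0.0234] iou 0.199
cupB 0.87 [276. 161. 443. 316.] [ 0.6036 -0.0181] iou 0.57
cupD 0.66 [310. 196. 414. 296.] [ 0.605  -0.0196] iou 0.966
tin2 0.64 [272. 338. 369. 405.] [0.4377 0.0125 1.8068] iou 0.812
tx,ty,tz=[0.2264 0.0464 0.8095] roll=0.8296 (alt -1.1704) at [0.6029 0.0101 0.1956] xaxis [ 0.002 -0.006 -1.   ] j7 -1.76
```

View pics/c5.png

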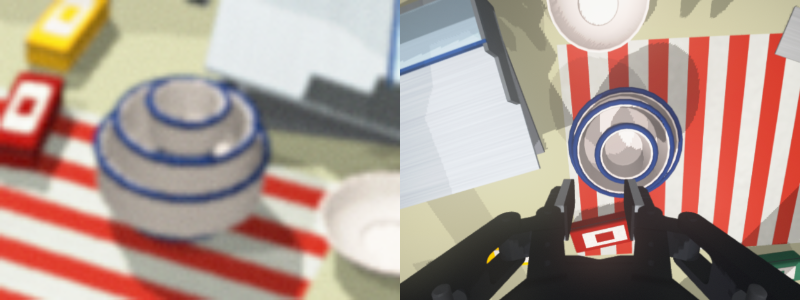

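>>> arm_command([
  [-1,0,0,0.2,-0.095],
  [-1,0,0,0.4,-0.19],
  [-1,0,0,0.6,-0.285],
  [-1,0,0.04,0.8,-0.38],
  [-1,0,0.04,0.8,-0.475],
  [-1,0,0.04,0.8,-0.57],
  [-1,0,0.04,0.8,-0.66],
  [-1,0,0.04,0.8,-0.75],
])

```text
t: 13.9
tcp_pos: [0.442, 0.0015, 0.1943]
tcp_rot: [1.482, 0.997, -1.487]
contact_force: [-0.3, 0.2, -0.2]
gripper_width: 0.0853
```

```bash
python3 -c "
from h import *
go([.4411,0,.15],-1.3+np.pi/2)
"
```

```text
tx,ty,tz=[ 0.2217 -0.0021  0.0074] roll=-0.4167 (alt 1.5833) at [0.442  0.0015 0.1943] xaxis [ 0.    -0.006 -1.   ] j7 -0.51
```

>>> arm_command([
  [-1,0.1,0,0,-0.095],
  [-1,0.1,0,0,-0.19],
  [-1,0.1,0,0,-0.285],
  [-1,0.1,0,0,-0.38],
  [-1,0.1,0,0,-0.417],
  [-1,0.1,0,0,-0.417],
  [-1,0.1,0,0,-0.417],
])

```text
t: 14.6
tcp_pos: [0.4415, 0.0013, 0.1737]
tcp_rot: [1.004, 1.322, -1.012]
contact_force: [0.0, 0.3, -0.0]
gripper_width: 0.085
```

```bash
python3 -c "
from h import *
p=look('wrist',[('tin2',0),('tin1',0)],'w6')
go([.4411,0,.15],-1.3+np.pi/2)
"
```

```text
tin2 0.84 [290. 150. 347. 286.] [ 4.4060e-01  1.3000e-03 -1.3185e+00] iou 0.97
tin1 0.65 [277.   2. 355. 100.] [0.4013 0.1527 1.6611] iou 0.982
tx,ty,tz=[ 0.1205 -0.0053  0.0049] roll=-0.0002 (alt 1.9998) at [0.4419 0.0014 0.1741] xaxis [-0.    -0.006 -1.   ] j7 0.13
```

View pics/w6.png

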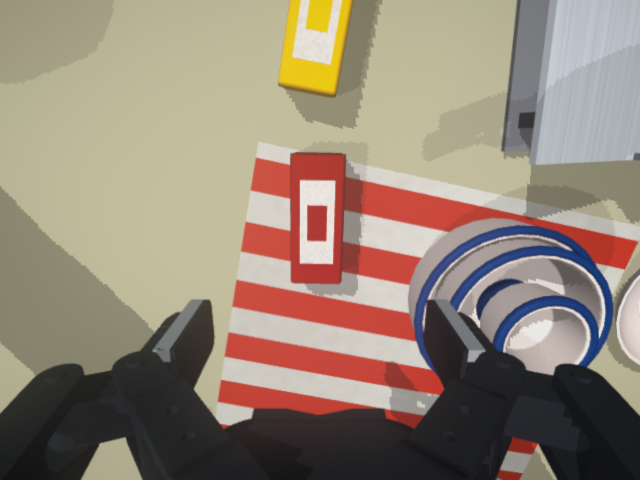

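>>> arm_command([
  [-1,0.2,0,0.005,0.012],
  [-1,0.4,0,0.005,0.012],
  [-1,0.6,0,0.005,0.012],
  [-1,0.75,0,0.005,0.012],
  [-1,0.83,0,0.005,0.012],
  [-1,0.86,0,0.005,0.012],
  [-1,0.86,0,0.005,0.012],
])

```text
t: 15.45
tcp_pos: [0.4417, -0.0005, 0.0016]
tcp_rot: [1.017, 1.316, -1.026]
contact_force: [-0.2, -0.1, 0.1]
gripper_width: 0.0852
```

>>> arm_command([
  [1,0,0,0,0],
  [1,0,0,0,0],
  [1,0,0,0,0],
  [1,0,0,0,0],
  [1,0,0,0,0],
  [1,0,0,0,0],
])

```text
t: 16.05
tcp_pos: [0.4428, -0.0006, 0.0027]
tcp_rot: [1.018, 1.314, -1.025]
contact_force: [-1.1, 0.3, 7.4]
gripper_width: 0.0429
```

>>> arm_command([
  [1,-0.2,0,0,0],
  [1,-0.45,0,0,0],
  [1,-0.7,0,0,0],
  [1,-0.8,0,0,0],
  [1,-0.8,0,0,0],
])

```text
t: 16.55
tcp_pos: [0.4458, 0.0004, 0.1664]
tcp_rot: [1.021, 1.305, -1.02]
contact_force: [1.2, 0.5, -1.3]
gripper_width: 0.0423
```

```bash
cat >> h.py <<'E'
RP=[np.array([.741,.2757,.0133]),.28]
def rp(x,y,z=0): return rampR(RP[1])@[x,y,z]+RP[0]
def slot(y,x=-.15,h=.1):
    w=rp(x,y); go(w+[0,0,h],RP[1]+np.pi/2); return w
E
python3 -c "
from h import *
print(slot(-.029),tool()[0]['gripper_width'])
"
```

```text
tx,ty,tz=[ 0.0845  1.0478 -0.8016] roll=0.9816 (alt -1.0184) at [4.458e-01 4.000e-04 1.664e-01] xaxis [ 0.009 -0.007 -1.   ] j7 0.1
[0.60913812 0.20760739 0.04958828] 0.04230657349410732
```

>>> arm_command([
  [1,0,0.15,-0.1,0.095],
  [1,0,0.3,-0.2,0.19],
  [1,0,0.45,-0.35,0.285],
  [1,0,0.6,-0.45,0.38],
  [1,0,0.75,-0.55,0.475],
  [1,0,0.9,-0.65,0.57],
  [1,0,1,-0.75,0.665],
  [1,0,1,-0.8,0.76],
])

```text
t: 17.35
tcp_pos: [0.5998, 0.2082, 0.1632]
tcp_rot: [1.857, 0.605, -1.848]
contact_force: [-0.2, -0.1, -1.4]
gripper_width: 0.0431
```

```bash
python3 -c "
from h import *
slot(-.029)
"
```

```text
tx,ty,tz=[ 0.0684  0.0296 -0.0354] roll=0.2285 (alt -1.7715) at [0.5998 0.2082 0.1632] xaxis [ 0.007 -0.006 -1.   ] j7 -1.48
```

>>> arm_command([
  [1,0,0.03,-0.035,0.095],
  [1,0,0.03,-0.035,0.19],
  [1,0,0.03,-0.035,0.228],
  [1,0,0.03,-0.035,0.228],
  [1,0,0.03,-0.035,0.228],
])

```text
t: 17.85
tcp_pos: [0.6076, 0.2071, 0.1609]
tcp_rot: [2.069, 0.286, -2.065]
contact_force: [-0.6, 0.2, -1.3]
gripper_width: 0.043
```

```bash
python3 -c "
from h import *
slot(-.029,h=.018)
p=look('wrist',[])
cv2.imwrite('pics/w7.png',p['pixels'][:,:,::-1]); np.save('w7.npy',p,allow_pickle=True)
for l in [[-.22,.125,0],[-.22,-.125,0],[-.065,.125,.042],[-.065,-.125,.042],[0,.125,.048],[0,-.125,.048]]: print(l,proj(p,rp(*l)).round(1))
"
```

```text
tx,ty,tz=[ 0.4668 -0.0039 -0.0073] roll=0.0016 (alt -1.9984) at [0.6076 0.2071 0.1609] xaxis [ 0.003 -0.007 -1.   ] j7 -1.81
[-0.22, 0.125, 0] [[111.5 327.1]]
[-0.22, -0.125, 0] [[446.3 327. ]]
[-0.065, 0.125, 0.042] [[67.3 96.9]]
[-0.065, -0.125, 0.042] [[474.8  97.1]]
[0, 0.125, 0.048] [[ 59.5 -16.3]]
[0, -0.125, 0.048] [[480.  -16.2]]
```

View pics/w7.png

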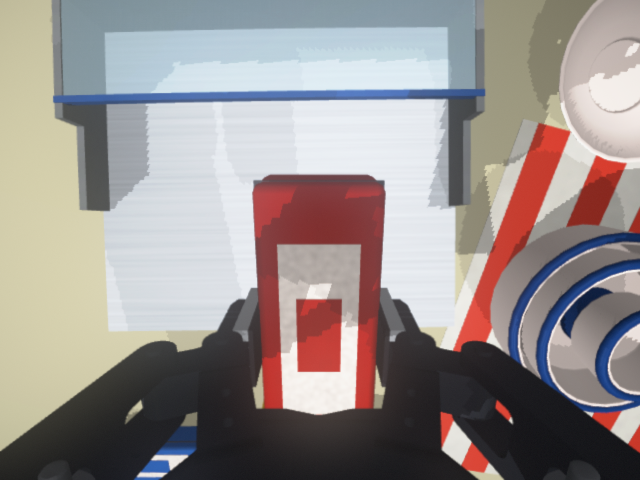

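>>> arm_command([
  [1,0.15,0,-0.007,-0.006],
  [1,0.3,0,-0.007,-0.006],
  [1,0.4,0,-0.007,-0.006],
  [1,0.45,0,-0.007,-0.006],
  [1,0.45,0,-0.007,-0.006],
  [1,0.45,0,-0.007,-0.006],
])

```text
t: 18.5
tcp_pos: [0.6104, 0.2073, 0.0723]
tcp_rot: [2.066, 0.296, -2.057]
contact_force: [0.6, 0.0, -1.3]
gripper_width: 0.0429
```

>>> arm_command([
  [1,0.015,0,0,0],
  [1,0.03,0,0,0],
  [1,0.045,0,0,0],
  [1,0.06,0,0,0],
  [1,0.06,0,0,0],
])

```text
t: 19.0
tcp_pos: [0.6117, 0.2076, 0.0623]
tcp_rot: [2.069, 0.296, -2.055]
contact_force: [-0.3, -0.3, 5.3]
gripper_width: 0.043
```

>>> arm_command([
  [1,0.015,0,0,0],
  [1,0.025,0,0,0],
  [1,0.035,0,0,0],
  [1,0.045,0,0,0],
  [1,0.045,0,0,0],
])

```text
t: 19.5
tcp_pos: [0.6148, 0.2087, 0.0569]
tcp_rot: [2.076, 0.297, -2.05]
contact_force: [-0.6, -0.3, 7.9]
gripper_width: 0.0432
```

>>> arm_command([
  [-0.5,0,0,0,0],
  [-0.5,0,0,0,0],
  [-0.5,0,0,0,0],
  [-0.5,-0.2,0,0,0],
  [0,-0.35,0,0.05,0],
  [1,-0.35,0,0.3,0],
  [1,-0.35,0,0.5,0],
  [1,-0.35,0,0.5,0],
])

```text
t: 20.3
tcp_pos: [0.5088, 0.1769, 0.1224]
tcp_rot: [2.06, 0.293, -2.06]
contact_force: [0.5, -1.2, -1.6]
gripper_width: 0.0055
```

```bash
sed -i 's/^RP=.*/RP=[np.array([.741,.2757,.0133]),.29]/' h.py
cat >> h.py <<'E'
def tinramp(n,cam='wrist',save=None):
    """fit tin lying on the ramp floor: ramp x, y, yaw"""
    global pts
    p=vision.get_image(cam); r=models.silhouettes(p,n+'_mid')
    if save: cv2.imwrite(f'pics/{save}.png',p['pixels'][:,:,::-1])
    if not r: print(n,'none'); return p
    old=pts; b=np.array([[i,j,k] for i in(-.055,.055) for j in(-.022,.022) for k in(0,.03)])
    ext=np.array(r[0]['extent']); m=r[0]['mask']
    A=rampR(RP[1])
    def cost(q):
        X=(R.from_euler('z',q[2]).apply(b)+[q[0],q[1],0])@A.T+RP[0]
        im=np.zeros((480,640),np.uint8); cv2.fillConvexPoly(im,cv2.convexHull((proj(p,X)*16).astype(np.int32)),1,shift=4)
        return -(im&m).sum()/(im|m).sum()
    best=min((minimize(cost,[x,y,0],method='Nelder-Mead',options=dict(initial_simplex=np.array([[x,y,0],[x+.02,y,0],[x,y+.02,0],[x,y,.2]]),xatol=2e-4,fatol=1e-4)) for x in(-.15,-.1,-.055) for y in(-.087,-.029,.029,.087)),key=lambda r:r.fun)
    print(n,round(r[0]['confidence'],2),ext.round(),'ramp x,y,yaw',best.x.round(4),'iou',round(-best.fun,3)); return p
def state_ramp():
    s,t,M=tool(); print('TCP in ramp',(rampR(RP[1]).T@(t-RP[0])).round(4),'F',np.round(s['contact_force'],1),'w',round(s['gripper_width'],3))
E
python3 -c "
from h import *
state_ramp();tinramp('tin2');tinramp('tin2','top')
go(rp(-.24,-.029,.012),RP[1]+np.pi/2); state_ramp()
"
```

```text
TCP in ramp [-0.2696 -0.0283  0.0452] F [ 0.5 -1.2 -1.6] w 0.006
tin2 0.87 [270.   1. 366. 165.] ramp x,y,yaw [-0.15  -0.087  0.   ] iou -0.0
tin2 0.63 [186. 187. 210. 225.] ramp x,y,yaw [-0.15  -0.087  0.   ] iou -0.0
tx,ty,tz=[ 0.2165  0.0052 -0.045 ] roll=0.0006 (alt -1.9994) at [0.5194 0.1807 0.1262] xaxis [ 0.015 -0.003 -1.   ] j7 -1.82
TCP in ramp [-0.2597 -0.0277  0.0516] F [-0.2  0.   0.1] w 0.0h.py:71: RuntimeWarning: overflow encountered in scalar negative
  return -(im&m).sum()/(im|m).sum()
```

```bash
sed -i 's/return -(im&m).sum()\/(im|m).sum()/return -float((im\&m).sum())\/float((im|m).sum())/' h.py
python3 -c "
from h import *
tinramp('tin2');tinramp('tin2','top')
"
```

```text
tin2 0.66 [273.   0. 363. 186.] ramp x,y,yaw [-0.1452 -0.0276 -0.0013] iou 0.974
tin2 0.71 [142. 301. 167. 325.] ramp x,y,yaw [-0.15  -0.087  0.   ] iou 0.0
```

>>> arm_command([
  [1,0.1,0,-0.045,0],
  [1,0.2,0,-0.045,0],
  [1,0.216,0,-0.045,0],
  [1,0.216,0,-0.045,0],
  [1,0.216,0,-0.045,0],
])

```text
t: 21.2
tcp_pos: [0.5294, 0.1837, 0.0837]
tcp_rot: [2.079, 0.298, -2.048]
contact_force: [-1.1, -0.5, 0.2]
gripper_width: 0.0
```

```bash
python3 -c "
from h import *
state_ramp();go(rp(-.15,-.029,.012),RP[1]+np.pi/2);go(rp(-.119,-.029,.012),RP[1]+np.pi/2)
"
```

```text
TCP in ramp [-0.2393 -0.0277  0.0128] F [-1.1 -0.5  0.2] w 0.0
tx,ty,tz=[ 0.1182  0.0063 -0.4306] roll=0.0005 (alt -1.9995) at [0.5294 0.1837 0.0837] xaxis [ 0.015 -0.002 -1.   ] j7 -1.84
tx,ty,tz=[ 0.1578  0.0062 -0.5805] roll=0.0005 (alt -1.9995) at [0.5294 0.1837 0.0837] xaxis [ 0.015 -0.002 -1.   ] j7 -1.84
```

>>> arm_command([
  [1,0.03,0,-0.1,0],
  [1,0.055,0,-0.2,0],
  [1,0.082,0,-0.3,0],
  [1,0.105,0,-0.38,0],
  [1,0.125,0,-0.45,0],
  [1,0.14,0,-0.5,0],
  [1,0.151,0,-0.55,0],
  [1,0.157,0,-0.57,0],
])

```text
t: 22.0
tcp_pos: [0.6387, 0.2162, 0.0544]
tcp_rot: [2.076, 0.297, -2.05]
contact_force: [-7.6, -1.8, 8.3]
gripper_width: 0.0001
```

```bash
python3 -c "
from h import *
state_ramp();tinramp('tin2');go(rp(-.119,-.029,.012),RP[1]+np.pi/2)
"
```

```text
TCP in ramp [-0.1215 -0.0278  0.0121] F [-7.6 -1.8  8.3] w 0.0
tin2 0.56 [266. 172. 377. 289.] ramp x,y,yaw [-0.1198 -0.027  -0.0081] iou 0.406
tx,ty,tz=[ 0.0027  0.0061 -0.0135] roll=0.0005 (alt -1.9995) at [0.6385 0.2161 0.0542] xaxis [ 0.013 -0.003 -1.   ] j7 -1.83
```

>>> arm_command([
  [1,0.004,0,-0.015,0],
  [1,0.007,0,-0.03,0],
  [1,0.007,0,-0.03,0],
])

```text
t: 22.4
tcp_pos: [0.6388, 0.2163, 0.0541]
tcp_rot: [2.061, 0.293, -2.061]
contact_force: [-12.9, -5.4, 16.1]
gripper_width: 0.0001
```

```bash
python3 -c "
from h import *
state_ramp()
"
```

```text
TCP in ramp [-0.1214 -0.0277  0.0117] F [-12.9  -5.4  16.1] w 0.0
```

>>> arm_command([
  [1,-0.05,0,0.05,0],
  [1,-0.25,0,0.2,0],
  [0,-0.35,0,0.4,-0.09],
  [-1,-0.35,0,0.6,-0.18],
  [-1,-0.35,0,0.8,-0.27],
  [-1,-0.35,0,1,-0.36],
  [-1,-0.35,0,1,-0.45],
  [-1,-0.35,0,1,-0.54],
])

```text
t: 23.2
tcp_pos: [0.4455, 0.1587, 0.1242]
tcp_rot: [1.509, 0.967, -1.516]
contact_force: [1.6, 0.6, 0.1]
gripper_width: 0.085
```

```bash
python3 -c "
from h import *
go([.4013,.1527,.15],1.66-np.pi/2)
"
```

```text
tx,ty,tz=[-0.1294 -0.1883  0.1194] roll=-0.3274 (alt 1.6726) at [0.4455 0.1587 0.1242] xaxis [ 0.002 -0.01  -1.   ] j7 -0.99
```

>>> arm_command([
  [-1,-0.2,-0.19,0.12,-0.09],
  [-1,-0.2,-0.19,0.12,-0.18],
  [-1,-0.2,-0.19,0.12,-0.27],
  [-1,-0.2,-0.19,0.12,-0.327],
  [-1,-0.2,-0.19,0.12,-0.327],
  [-1,-0.2,-0.19,0.12,-0.327],
])

```text
t: 23.8
tcp_pos: [0.4011, 0.1529, 0.1643]
tcp_rot: [1.139, 1.24, -1.148]
contact_force: [-0.3, -0.2, 0.4]
gripper_width: 0.0856
```

```bash
python3 -c "
from h import *
look('wrist',[('tin1',0),('tin4',0)])
go([.4013,.1527,.002],1.66-np.pi/2)
"
```

```text
tin1 0.66 [288. 153. 347. 290.] [0.4012 0.1521 1.6542] iou 0.968
tin4 0.91 [197.   0. 284. 107.] [ 0.3299  0.2958 -1.282 ] iou 0.976
tx,ty,tz=[ 8.104e-01  3.000e-04 -6.900e-03] roll=-0.0011 (alt 1.9989) at [0.401  0.1529 0.1641] xaxis [ 0.002 -0.01  -1.   ] j7 -0.43
```

Aligned; descend, grip, lift.

>>> arm_command([
  [-1,0.2,0,-0.007,0],
  [-1,0.4,0,-0.007,0],
  [-1,0.6,0,-0.007,0],
  [-1,0.75,0,-0.007,0],
  [-1,0.81,0,-0.007,0],
  [-1,0.81,0,-0.007,0],
])

```text
t: 24.55
tcp_pos: [0.3998, 0.1523, 0.0007]
tcp_rot: [1.136, 1.243, -1.151]
contact_force: [0.1, -0.1, 0.5]
gripper_width: 0.0855
```

>>> arm_command([
  [1,0,0,0,0],
  [1,0,0,0,0],
  [1,0,0,0,0],
  [1,0,0,0,0],
  [1,0,0,0,0],
  [1,-0.2,0,0,0],
  [1,-0.45,0,0,0],
  [1,-0.7,0,0,0],
])

```text
t: 25.35
tcp_pos: [0.3988, 0.1535, 0.1418]
tcp_rot: [1.135, 1.244, -1.152]
contact_force: [1.2, -0.3, -0.5]
gripper_width: 0.043
```

```bash
python3 -c "
from h import *
slot(.029); state_ramp()
"
```

```text
tx,ty,tz=[-0.0485  1.0157 -0.4542] roll=0.8712 (alt -1.1288) at [0.3988 0.1535 0.1418] xaxis [-0.004 -0.011 -1.   ] j7 -0.46
TCP in ramp [-0.3832 -0.0193  0.0369] F [ 1.2 -0.3 -0.5] w 0.043
```

>>> arm_command([
  [1,-0.1,0.15,-0.07,0.095],
  [1,-0.15,0.3,-0.14,0.19],
  [1,-0.15,0.45,-0.2,0.285],
  [1,-0.15,0.6,-0.27,0.38],
  [1,-0.15,0.75,-0.34,0.475],
  [1,-0.15,0.9,-0.4,0.57],
  [1,-0.15,1,-0.454,0.665],
  [1,-0.15,1,-0.454,0.76],
])

```text
t: 26.15
tcp_pos: [0.5922, 0.2636, 0.1697]
tcp_rot: [1.959, 0.451, -1.968]
contact_force: [-0.6, -0.3, -0.6]
gripper_width: 0.0429
```

```bash
python3 -c "
from h import *
slot(.029)
"
```

```text
tx,ty,tz=[ 0.1006  0.0095 -0.0015] roll=0.1076 (alt -1.8924) at [0.5922 0.2636 0.1697] xaxis [-0.002 -0.009 -1.   ] j7 -1.75
```

>>> arm_command([
  [1,0,0.01,0,0.09],
  [1,0,0.01,0,0.107],
  [1,0.1,0.01,0,0.107],
  [1,0.3,0.01,0,0.107],
  [1,0.45,0.01,0,0.107],
  [1,0.48,0.01,0,0.107],
  [1,0.48,0.01,0,0.107],
])

```text
t: 26.85
tcp_pos: [0.5916, 0.2601, 0.0725]
tcp_rot: [2.054, 0.293, -2.068]
contact_force: [1.0, -0.2, 0.0]
gripper_width: 0.0427
```

```bash
python3 -c "
from h import *
slot(.029,h=.003);state_ramp()
"
```

```text
tx,ty,tz=[ 0.0996 -0.0068 -0.0112] roll=0.0013 (alt -1.9987) at [0.5916 0.2601 0.0725] xaxis [-0.005 -0.01  -1.   ] j7 -1.94
TCP in ramp [-0.1576  0.0278  0.0218] F [ 1.  -0.2  0. ] w 0.043
```

>>> arm_command([
  [1,0.025,-0.006,-0.01,0],
  [1,0.05,-0.006,-0.01,0],
  [1,0.065,-0.006,-0.01,0],
  [1,0.08,-0.006,-0.01,0],
  [1,0.095,-0.006,-0.01,0],
  [1,0.105,-0.006,-0.01,0],
  [1,0.105,-0.006,-0.01,0],
])

```text
t: 27.55
tcp_pos: [0.5975, 0.2637, 0.0563]
tcp_rot: [2.065, 0.296, -2.059]
contact_force: [1.1, 0.7, 7.6]
gripper_width: 0.0429
```

>>> arm_command([
  [-0.4,0,0,0,0],
  [-0.4,0,0,0,0],
  [-0.4,0,0,0,0],
  [-0.4,-0.2,0,0,0],
  [0,-0.35,0,0.05,0],
  [1,-0.35,0,0.3,0],
  [1,-0.35,0,0.46,0],
  [1,-0.35,0,0.46,0],
])

```text
t: 28.35
tcp_pos: [0.5026, 0.2356, 0.1243]
tcp_rot: [2.054, 0.295, -2.064]
contact_force: [-0.1, -0.8, 0.3]
gripper_width: 0.0017
```

```bash
python3 -c "
from h import *
tinramp('tin1');tinramp('tin2');go(rp(-.24,.029,.014),RP[1]+np.pi/2); state_ramp()
"
```

```text
tin1 0.82 [270.   1. 366. 194.] ramp x,y,yaw [-0.15   0.03   0.006] iou 0.977
tin2 0.49 [114.   2. 628. 230.] ramp x,y,yaw [-0.1629 -0.0795  0.0781] iou 0.292
tx,ty,tz=[ 0.207   0.0026 -0.0116] roll=0.0008 (alt -1.9992) at [0.5102 0.2379 0.1263] xaxis [ 0.005 -0.005 -1.   ] j7 -1.94
TCP in ramp [-0.2524  0.0298  0.0536] F [-0.1 -0.3 -0.4] w 0.0
```

>>> arm_command([
  [1,0.1,0,-0.012,0],
  [1,0.19,0,-0.012,0],
  [1,0.207,0,-0.012,0],
  [1,0.207,0,-0.012,0],
  [1,0.207,0,-0.012,0],
])

```text
t: 29.05
tcp_pos: [0.5137, 0.239, 0.0856]
tcp_rot: [2.068, 0.297, -2.058]
contact_force: [0.9, 0.6, 0.7]
gripper_width: 0.0002
```

```bash
python3 -c "
from h import *
state_ramp();go(rp(-.119,.029,.014),RP[1]+np.pi/2)
"
```

```text
TCP in ramp [-0.239   0.0298  0.0149] F [0.9 0.6 0.7] w 0.0
tx,ty,tz=[ 0.1519  0.0037 -0.5803] roll=0.0006 (alt -1.9994) at [0.5137 0.239  0.0856] xaxis [ 0.006 -0.005 -1.   ] j7 -1.96
```

>>> arm_command([
  [1,0.03,0,-0.11,0],
  [1,0.055,0,-0.22,0],
  [1,0.085,0,-0.33,0],
  [1,0.115,0,-0.43,0],
  [1,0.135,0,-0.51,0],
  [1,0.15,0,-0.57,0],
  [1,0.156,0,-0.595,0],
  [1,0.156,0,-0.595,0],
])

```text
t: 29.85
tcp_pos: [0.6225, 0.2714, 0.0562]
tcp_rot: [2.051, 0.291, -2.07]
contact_force: [-13.4, -5.7, 13.8]
gripper_width: -0.0002
```

```bash
python3 -c "
from h import *
state_ramp()
"
```

```text
TCP in ramp [-0.1217  0.0298  0.0139] F [-13.4  -5.7  13.8] w -0.0
```

>>> arm_command([
  [1,-0.05,0,0.05,0],
  [1,-0.25,0,0.2,0],
  [0,-0.5,0,0.4,-0.09],
  [-1,-0.5,-0.05,0.6,-0.18],
  [-1,-0.5,-0.1,0.8,-0.27],
  [-1,-0.5,-0.2,1,-0.36],
  [-1,-0.5,-0.3,1,-0.45],
  [-1,-0.5,-0.4,1,-0.54],
])

```text
t: 30.65
tcp_pos: [0.4077, 0.292, 0.1588]
tcp_rot: [1.504, 0.969, -1.523]
contact_force: [0.9, 0.1, 0.7]
gripper_width: 0.0847
```

```bash
python3 -c "
from h import *
go([.3299,.2958,.16],-1.282+np.pi/2)
"
```

```text
tx,ty,tz=[-0.0044 -0.3623  0.1431] roll=-0.4544 (alt 1.5456) at [0.4077 0.292  0.1588] xaxis [-0.005 -0.012 -1.   ] j7 -1.28
```

>>> arm_command([
  [-1,0,-0.2,0.08,-0.09],
  [-1,0,-0.36,0.14,-0.18],
  [-1,0,-0.36,0.14,-0.27],
  [-1,0,-0.36,0.14,-0.36],
  [-1,0,-0.36,0.14,-0.454],
  [-1,0,-0.36,0.14,-0.454],
  [-1,0,-0.36,0.14,-0.454],
])

```text
t: 31.35
tcp_pos: [0.3311, 0.2966, 0.1599]
tcp_rot: [0.987, 1.326, -1.005]
contact_force: [0.3, 0.8, -1.0]
gripper_width: 0.0854
```

```bash
python3 -c "
from h import *
look('wrist',[('tin4',0)])
go([.3299,.2958,.002],-1.282+np.pi/2)
"
```

```text
tin4 0.79 [288. 154. 347. 291.] [ 0.33    0.295  -1.2842] iou 0.969
tx,ty,tz=[ 7.878e-01 -5.000e-04 -6.700e-03] roll=-0.0019 (alt 1.9981) at [0.331  0.2964 0.1596] xaxis [-0.004 -0.012 -1.   ] j7 -0.65
```

>>> arm_command([
  [-1,0.2,0,-0.005,0],
  [-1,0.4,0,-0.005,0],
  [-1,0.6,0,-0.005,0],
  [-1,0.75,0,-0.005,0],
  [-1,0.79,0,-0.005,0],
  [-1,0.79,0,-0.005,0],
])

```text
t: 32.05
tcp_pos: [0.3293, 0.2951, 0.0008]
tcp_rot: [0.984, 1.328, -1.008]
contact_force: [0.7, 0.8, 0.4]
gripper_width: 0.0855
```

>>> arm_command([
  [1,0,0,0,0],
  [1,0,0,0,0],
  [1,0,0,0,0],
  [1,0,0,0,0],
  [1,0,0,0,0],
  [1,-0.2,0,0,0],
  [1,-0.45,0,0,0],
  [1,-0.8,0,0,0],
])

```text
t: 32.85
tcp_pos: [0.3293, 0.2962, 0.1419]
tcp_rot: [0.983, 1.329, -1.009]
contact_force: [2.0, -0.2, -0.9]
gripper_width: 0.0428
```

```bash
python3 -c "
from h import *
slot(.087); state_ramp()
"
```

```text
tx,ty,tz=[-0.0496  1.2162  0.247 ] roll=0.9971 (alt -1.0029) at [0.3293 0.2962 0.1419] xaxis [-0.008 -0.014 -1.   ] j7 -0.68
TCP in ramp [-0.4082  0.1374  0.0308] F [ 2.  -0.2 -0.9] w 0.043
```

>>> arm_command([
  [1,-0.1,0.15,0.03,0.095],
  [1,-0.15,0.3,0.06,0.19],
  [1,-0.15,0.45,0.1,0.285],
  [1,-0.15,0.6,0.13,0.38],
  [1,-0.15,0.75,0.16,0.475],
  [1,-0.15,0.9,0.2,0.57],
  [1,-0.15,1,0.247,0.665],
  [1,-0.15,1,0.247,0.76],
])

```text
t: 33.65
tcp_pos: [0.5394, 0.3031, 0.1701]
tcp_rot: [1.833, 0.611, -1.853]
contact_force: [-0.7, -0.9, -1.8]
gripper_width: 0.0426
```

```bash
python3 -c "
from h import *
slot(.087)
"
```

```text
tx,ty,tz=[ 0.1005  0.0549 -0.1931] roll=0.2299 (alt -1.7701) at [0.5394 0.3031 0.1701] xaxis [-0.006 -0.014 -1.   ] j7 -1.67
```

>>> arm_command([
  [1,0,0.055,-0.1,0.09],
  [1,0,0.055,-0.193,0.18],
  [1,0,0.055,-0.193,0.23],
  [1,0.1,0.055,-0.193,0.23],
  [1,0.3,0.055,-0.193,0.23],
  [1,0.45,0.055,-0.193,0.23],
  [1,0.48,0.055,-0.193,0.23],
  [1,0.48,0.055,-0.193,0.23],
])

```text
t: 34.45
tcp_pos: [0.5751, 0.3155, 0.0725]
tcp_rot: [2.049, 0.285, -2.071]
contact_force: [0.7, 1.0, -0.2]
gripper_width: 0.0428
```

```bash
python3 -c "
from h import *
slot(.087,h=.003);state_ramp()
"
```

```text
tx,ty,tz=[ 0.0993 -0.0086 -0.0117] roll=-0.0002 (alt 1.9998) at [0.5751 0.3155 0.0725] xaxis [-0.008 -0.016 -1.   ] j7 -2.04
TCP in ramp [-0.1576  0.0855  0.0217] F [ 0.7  1.  -0.2] w 0.043
```

>>> arm_command([
  [1,0.025,-0.005,-0.01,0],
  [1,0.05,-0.005,-0.01,0],
  [1,0.065,-0.005,-0.01,0],
  [1,0.08,-0.005,-0.01,0],
  [1,0.095,-0.005,-0.01,0],
  [1,0.105,-0.005,-0.01,0],
  [1,0.105,-0.005,-0.01,0],
])

```text
t: 35.15
tcp_pos: [0.5807, 0.3186, 0.0565]
tcp_rot: [2.059, 0.287, -2.064]
contact_force: [1.3, -0.2, 9.4]
gripper_width: 0.0433
```

>>> arm_command([
  [-0.4,0,0,0,0],
  [-0.4,0,0,0,0],
  [-0.4,0,0,0,0],
  [-0.4,-0.2,0,0,0],
  [0,-0.35,0,0.05,0],
  [1,-0.35,0,0.3,0],
  [1,-0.35,0,0.46,0],
  [1,-0.35,0,0.46,0],
])

```text
t: 35.95
tcp_pos: [0.486, 0.2915, 0.1252]
tcp_rot: [2.048, 0.287, -2.067]
contact_force: [-0.3, 0.3, 0.4]
gripper_width: 0.0013
```

```bash
python3 -c "
from h import *
tinramp('tin4');go(rp(-.24,.087,.014),RP[1]+np.pi/2); state_ramp()
"
```

```text
tin4 0.69 [275.   3. 365. 192.] ramp x,y,yaw [-0.1496  0.0869  0.0032] iou 0.974
tx,ty,tz=[ 0.2074  0.001  -0.0237] roll=-0.0001 (alt 1.9999) at [0.4917 0.2928 0.1264] xaxis [-0.001 -0.013 -1.   ] j7 -2.05
TCP in ramp [-0.2545  0.0877  0.0532] F [ 0.8 -0.5 -0.3] w -0.0
```

>>> arm_command([
  [1,0.1,0,-0.022,0],
  [1,0.19,0,-0.022,0],
  [1,0.207,0,-0.022,0],
  [1,0.207,0,-0.022,0],
  [1,0.207,0,-0.022,0],
])

```text
t: 36.55
tcp_pos: [0.4969, 0.2942, 0.0856]
tcp_rot: [2.06, 0.288, -2.062]
contact_force: [0.2, 0.2, 1.4]
gripper_width: 0.0
```

>>> arm_command([
  [1,0.03,0,-0.11,0],
  [1,0.055,0,-0.22,0],
  [1,0.085,0,-0.33,0],
  [1,0.115,0,-0.43,0],
  [1,0.135,0,-0.51,0],
  [1,0.15,0,-0.57,0],
  [1,0.156,0,-0.595,0],
  [1,0.156,0,-0.6,0],
])

```text
t: 37.35
tcp_pos: [0.6057, 0.3263, 0.0558]
tcp_rot: [2.041, 0.282, -2.076]
contact_force: [-16.0, -7.7, 17.0]
gripper_width: -0.0001
```

```bash
python3 -c "
from h import *
state_ramp()
"
```

```text
TCP in ramp [-0.122   0.0872  0.0133] F [-16.   -7.7  17. ] w -0.0
```

>>> arm_command([
  [1,-0.05,0,0.05,0],
  [1,-0.25,0,0.2,0],
  [1,-0.5,0,0.4,-0.09],
  [0,-0.65,0.1,0.6,-0.18],
  [-1,-0.65,0.25,0.8,-0.27],
  [-1,-0.65,0.45,0.95,-0.36],
  [-1,-0.65,0.7,0.95,-0.45],
  [-1,-0.65,0.9,0.95,-0.54],
])

```text
t: 38.15
tcp_pos: [0.4734, 0.1157, 0.1936]
tcp_rot: [1.516, 0.944, -1.553]
contact_force: [0.8, -0.1, -0.0]
gripper_width: 0.0726
```

```bash
python3 -c "
from h import *
go([.3572,-.3067,.16],1.71-np.pi/2);go([.43,-.06,.19],1.71-np.pi/2)
"
```

```text
tx,ty,tz=[0.2181 0.4117 2.1468] roll=-0.3799 (alt 1.6201) at [0.4734 0.1157 0.1936] xaxis [-0.011 -0.021 -1.   ] j7 -0.88
tx,ty,tz=[0.0387 0.1934 0.8832] roll=-0.3799 (alt 1.6201) at [0.4734 0.1157 0.1936] xaxis [-0.011 -0.021 -1.   ] j7 -0.88
```

>>> arm_command([
  [-1,0,0.05,0.23,-0.09],
  [-1,0,0.1,0.47,-0.18],
  [-1,0,0.15,0.7,-0.27],
  [-1,0,0.19,0.92,-0.38],
  [-1,0,0.19,1,-0.38],
  [-1,0,0.19,1,-0.38],
])

```text
t: 38.75
tcp_pos: [0.4177, -0.0865, 0.1994]
tcp_rot: [1.09, 1.26, -1.131]
contact_force: [0.3, 0.5, 0.6]
gripper_width: 0.0853
```

```bash
python3 -c "
from h import *
look('wrist',[('tin3',0)])
go([.3572,-.3067,.16],1.71-np.pi/2)
"
```

```text
tin3 0.88 [214. 340. 262. 427.] [ 0.3552 -0.3062 -1.4922] iou 0.73
tx,ty,tz=[ 0.2233 -0.46    1.0698] roll=-0.0023 (alt 1.9977) at [ 0.4197 -0.0814  0.1994] xaxis [-0.008 -0.021 -1.   ] j7 0.2
```

>>> arm_command([
  [-1,0,-0.1,0.25,0],
  [-1,0.05,-0.2,0.5,0],
  [-1,0.1,-0.35,0.75,0],
  [-1,0.15,-0.46,1,0],
  [-1,0.15,-0.46,1,0],
  [-1,0.15,-0.46,1,0],
])

```text
t: 39.45
tcp_pos: [0.3549, -0.2954, 0.1745]
tcp_rot: [1.093, 1.259, -1.13]
contact_force: [-1.3, 0.4, 0.6]
gripper_width: 0.0855
```

```bash
python3 -c "
from h import *
look('wrist',[('tin3',0)])
go([.3572,-.3067,.002],1.71-np.pi/2)
"
```

```text
tin3 0.83 [292. 160. 349. 291.] [ 0.3561 -0.3062  1.7101] iou 0.949
tx,ty,tz=[ 8.651e-01 -7.000e-04  5.820e-02] roll=-0.0016 (alt 1.9984) at [ 0.3569 -0.2916  0.1747] xaxis [-0.007 -0.021 -1.   ] j7 0.69
```

>>> arm_command([
  [-1,0.2,-0.005,0.056,0],
  [-1,0.4,-0.005,0.056,0],
  [-1,0.6,-0.005,0.056,0],
  [-1,0.75,-0.005,0.056,0],
  [-1,0.83,-0.005,0.056,0],
  [-1,0.862,-0.005,0.056,0],
  [-1,0.862,-0.005,0.056,0],
])

```text
t: 40.25
tcp_pos: [0.3576, -0.3044, 0.0023]
tcp_rot: [1.088, 1.265, -1.12]
contact_force: [-0.6, -0.9, 0.4]
gripper_width: 0.0853
```

>>> arm_command([
  [1,0,0,0,0],
  [1,0,0,0,0],
  [1,0,0,0,0],
  [1,0,0,0,0],
  [1,0,0,0,0],
  [1,-0.25,0,0,0],
  [1,-0.5,0,0,0],
  [1,-0.9,0,0,0],
])

```text
t: 41.05
tcp_pos: [0.3577, -0.301, 0.1533]
tcp_rot: [1.089, 1.267, -1.121]
contact_force: [1.4, -1.2, -0.5]
gripper_width: 0.0429
```

```bash
python3 -c "
from h import *
slot(-.087); go([.43,-.12,.19])
"
```

```text
tx,ty,tz=[-0.033   1.6454 -2.049 ] roll=0.9044 (alt -1.0956) at [ 0.3577 -0.301   0.1533] xaxis [-0.008 -0.018 -1.   ] j7 0.71
tx,ty,tz=[-0.2027  0.4822 -0.8425] at [ 0.3577 -0.301   0.1533] xaxis [-0.008 -0.018 -1.   ] j7 0.71
```

>>> arm_command([
  [1,-0.1,0.1,-0.2,0],
  [1,-0.2,0.2,-0.4,0],
  [1,-0.25,0.35,-0.6,0],
  [1,-0.25,0.45,-0.8,0],
  [1,-0.25,0.55,-1,0],
  [1,-0.25,0.55,-1,0],
])

```text
t: 41.65
tcp_pos: [0.4409, -0.0792, 0.1993]
tcp_rot: [1.083, 1.272, -1.109]
contact_force: [0.1, -1.2, -1.3]
gripper_width: 0.0427
```

>>> arm_command([
  [1,0,0.1,-0.2,0.095],
  [1,0,0.25,-0.4,0.19],
  [1,0,0.4,-0.6,0.285],
  [1,0,0.55,-0.8,0.38],
  [1,0,0.7,-0.95,0.475],
  [1,0,0.7,-0.95,0.57],
  [1,0,0.7,-0.95,0.665],
  [1,0,0.7,-0.95,0.76],
])

```text
t: 42.45
tcp_pos: [0.5504, 0.1305, 0.1948]
tcp_rot: [1.857, 0.578, -1.879]
contact_force: [-0.0, -0.4, -1.8]
gripper_width: 0.0433
```

```bash
python3 -c "
from h import *
slot(-.087,h=.12)
"
```

```text
tx,ty,tz=[ 0.1219  0.1345 -0.3713] roll=0.2048 (alt -1.7952) at [0.5504 0.1305 0.1948] xaxis [-0.007 -0.015 -1.   ] j7 -1.38
```

>>> arm_command([
  [1,0,0.07,-0.2,0.09],
  [1,0,0.135,-0.37,0.18],
  [1,0,0.135,-0.37,0.204],
  [1,0.1,0.135,-0.37,0.204],
  [1,0.3,0.135,-0.37,0.204],
  [1,0.5,0.135,-0.37,0.204],
  [1,0.6,0.135,-0.37,0.204],
  [1,0.605,0.135,-0.37,0.204],
])

```text
t: 43.25
tcp_pos: [0.6225, 0.1469, 0.0689]
tcp_rot: [2.041, 0.285, -2.077]
contact_force: [-0.9, 0.3, -1.4]
gripper_width: 0.0429
```

```bash
python3 -c "
from h import *
slot(-.087,h=.003);state_ramp()
"
```

```text
tx,ty,tz=[ 0.0808 -0.0136 -0.0258] roll=0.0003 (alt -1.9997) at [0.6225 0.1469 0.0689] xaxis [-0.015 -0.018 -1.   ] j7 -1.74
TCP in ramp [-0.1594 -0.0895  0.0175] F [-0.9  0.3 -1.4] w 0.043
```

>>> arm_command([
  [1,0,-0.012,-0.026,0],
  [1,0.02,-0.012,-0.026,0],
  [1,0.04,-0.012,-0.026,0],
  [1,0.06,-0.012,-0.026,0],
  [1,0.075,-0.012,-0.026,0],
  [1,0.087,-0.012,-0.026,0],
  [1,0.087,-0.012,-0.026,0],
])

```text
t: 43.95
tcp_pos: [0.6316, 0.152, 0.0566]
tcp_rot: [2.053, 0.286, -2.067]
contact_force: [1.3, 0.4, 7.6]
gripper_width: 0.0432
```

>>> arm_command([
  [-0.4,0,0,0,0],
  [-0.4,0,0,0,0],
  [-0.4,0,0,0,0],
  [-0.4,-0.2,0,0,0],
  [0,-0.35,0,0.05,0],
  [1,-0.35,0,0.3,0],
  [1,-0.35,0,0.46,0],
  [1,-0.35,0,0.46,0],
])

```text
t: 44.75
tcp_pos: [0.5373, 0.1244, 0.1255]
tcp_rot: [2.043, 0.284, -2.074]
contact_force: [-0.0, -0.3, -0.0]
gripper_width: 0.0012
```

```bash
python3 -c "
from h import *
tinramp('tin3');go(rp(-.24,-.087,.014),RP[1]+np.pi/2); state_ramp()
"
```

```text
tin3 0.93 [274.   0. 364. 192.] ramp x,y,yaw [-0.1498 -0.0868 -0.008 ] iou 0.976
tx,ty,tz=[ 0.2101 -0.0006 -0.0181] roll=0.0000 (alt -2.0000) at [0.5428 0.1262 0.127 ] xaxis [-0.005 -0.015 -1.   ] j7 -1.71
TCP in ramp [-0.2533 -0.0866  0.054 ] F [-0.1 -0.1 -0.8] w 0.0
```

>>> arm_command([
  [1,0.1,0,-0.018,0],
  [1,0.19,0,-0.018,0],
  [1,0.209,0,-0.018,0],
  [1,0.209,0,-0.018,0],
  [1,0.209,0,-0.018,0],
])

```text
t: 45.35
tcp_pos: [0.5471, 0.1271, 0.0857]
tcp_rot: [2.054, 0.286, -2.066]
contact_force: [-0.3, -0.3, 0.1]
gripper_width: 0.0004
```

>>> arm_command([
  [1,0.03,0,-0.11,0],
  [1,0.055,0,-0.22,0],
  [1,0.085,0,-0.33,0],
  [1,0.115,0,-0.43,0],
  [1,0.135,0,-0.51,0],
  [1,0.15,0,-0.57,0],
  [1,0.156,0,-0.595,0],
  [1,0.156,0,-0.6,0],
])

```text
t: 46.15
tcp_pos: [0.6564, 0.1592, 0.0554]
tcp_rot: [2.036, 0.281, -2.081]
contact_force: [-16.8, -4.5, 16.4]
gripper_width: -0.0004
```

```bash
python3 -c "
from h import *
state_ramp()
"
```

```text
TCP in ramp [-0.1212 -0.0874  0.0131] F [-16.8  -4.5  16.4] w -0.0
```

>>> arm_command([
  [1,-0.05,0,0.05,0],
  [1,-0.25,0,0.25,0],
  [1,-0.5,0,0.5,0],
  [1,-0.75,0,0.75,0],
  [1,-1,0,0.75,0],
  [1,-1,0,0.75,0],
  [1,-1,0,0.75,0],
])

```text
t: 46.85
tcp_pos: [0.5196, 0.1219, 0.2674]
tcp_rot: [2.052, 0.282, -2.065]
contact_force: [0.7, 0.3, 1.2]
gripper_width: -0.0002
```

```bash
python3 -c "
from h import *
p=look('wrist',[('cupA',0)],'w9')
for i in range(1,5): tinramp('tin%d'%i)
q=vision.get_image('scene');cv2.imwrite('pics/s9.png',cv2.resize(q['pixels'][145:295,260:460,::-1],None,fx=4,fy=4,interpolation=2))
"
```

```text
cupA 0.98 [403.  81. 562. 242.] [ 0.6036 -0.0218] iou 0.207
tin1 0.8 [152.   1. 216.  43.] ramp x,y,yaw [-0.0561  0.0306  0.004 ] iou 0.948
tin2 0.84 [222.   0. 278.  36.] ramp x,y,yaw [-0.0555 -0.0272  0.0212] iou 0.95
tin3 0.8 [290.   0. 344.  33.] ramp x,y,yaw [-0.0543 -0.0856  0.0289] iou 0.972
tin4 none
```

View pics/w9.png

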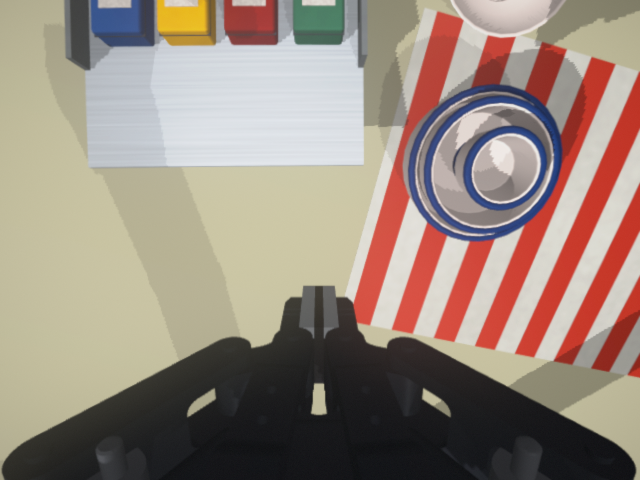

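View pics/s9.png

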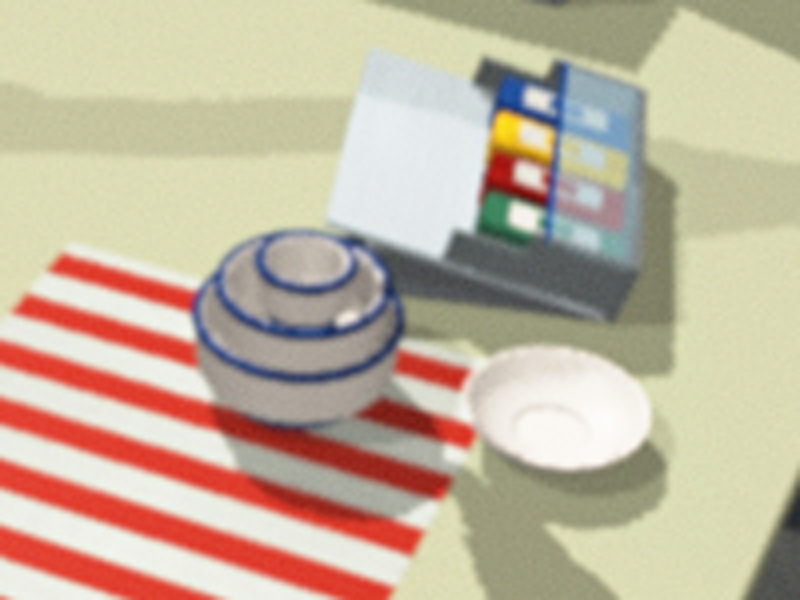

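```bash
python3 -c "
from h import *
print(tool()[0]['contact_force'],ticket.close_job())
"
```

```text
the job is handed in; nothing more can be done
[-0.14785349  0.28717311 -0.33726251] None
```

I nested the three cups that were there (A, B and D; no cup C showed in any picture) and put all four tins in the rack against the back stop. I handed the job in soon after the 46.9 s mark, well inside the 210 s limit.

**Tins:** The last wrist picture put tins 1, 2 and 3 at x = -56.1, -55.5 and -54.3 mm on the rack, with home being -55 mm. They were within 0.03 rad of lengthwise.
- The network did not find tin 4 (blue) in that last picture. I checked it another way: its push stopped at the same finger position as the others (-122 mm), and in both final pictures its end lines up with the rest.
- Each push ended with the finger stopped at the same place and the force rising to 13–17 N, so the tins are up against the stop.

**Cups:** After nesting, fits put the cup axes within about 6 mm of each other. The last pictures show the stack upright and unmoved. Fits to cups with another cup inside had low overlap scores (cup A about 0.2, cup B 0.57 once D was in), so I judged those by eye as well.

**Bystanders:** The arm never touched the mug, dish, flask or scraper. I did not measure their positions again at the end.

At hand-in the gripper was clear of everything, with about 0.5 N on it. I saw no sign of anything having been knocked aside.

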